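# Crank the tube-rack feeder to the index clip

### The job

Turn the crank handwheel of the tube-rack feeder until the pointer on its carriage lines up with the tall, round-headed index clip on the scale (not the low flat clip). Move the carriage only by the handwheel, without pushing on the rack or carriage, and let go of the handle when it is there.

Things in the scene. Friction and masses are not known exactly. Their poses are not given: they have to be found in the camera images.
- feeder: Fixed feeder, base 160 x 490 mm. Origin: on the table under the handwheel's vertical axis; z up, y along the rails away from the wheel, scale bar on the +x side. The flat 120 mm wheel (rim top 100 mm above table) turns several turns about that axis; clockwise from above drives the carriage to +y, 80 mm per full turn, with 4 to 5 N at the handle; it stays where left.
- crank_grip (a point): Grip point of the upright black crank handle on the handwheel: on the handle's axis, 45 mm from the wheel's axis, 127 mm above the table. The handle is round, 22 mm across, from 101 to 149 mm above the table, and spins freely on its own pin, so a gripper holding it from above can keep its heading while it goes round.
- carriage: Aluminium carriage 90 x 80 mm with a white rack of nine capped tubes, top 145 mm above the table. Axes as the feeder's; origin at table height on the rails' centre line, in the middle of the carriage. Its pointer, a small dark wedge, points along its +x at y = 0. It starts about 255 mm from the wheel's axis and can travel 80 mm from there either way.
- tall_clip: Index clip to go to: fixed steel block 30 x 12 x 26 mm on the scale bar, with a post and 30 mm round head, 73 mm tall. Origin: middle of its underside, 18 mm above the table, 82 mm to the feeder's +x side of the carriage's line; axes as the feeder's. Lined up when it has the carriage's y in the feeder's frame. The other clip, a low plain block, does not count.

How it is judged:
By the outcome, as a careful person would: the job done as asked, in the order asked, and still so for the second after the job is handed in, with the robot touching nothing.
It also fails if it takes over 38 s, if anything falls off the work surface, if the arm or the gripper's body presses on something with over 40 N, if the wrist force passes 120 N, or if a joint passes its speed limit or range.

### The arm

A 6-joint arm with a two-finger parallel gripper is mounted at the origin on the work surface. World frame = base frame: x ahead of the robot, y to its left, z up, the work surface at z = 0. Lengths are in m, angles in rad, forces in N, time in s.
With the tool pointing down it reaches from about 0.4 to 0.925 m from the base axis. Payload 12.5 kg.
Tool frame: the origin (TCP) lies midway between the tips of the shut fingers; the grasp point (between the pads) lies manip.pinch_z behind it (manip.pinch_z is the distance from the TCP to the grasp point, in m); y points along the fingers, x is the direction in which the jaws open and shut, and the axes are right-handed (so a half turn about y gives the same grasp; the last joint's range is limited). The gripper opens to 95 mm and grips with 3 to 60 N. Pads are 20 mm wide; open, the fingers measure 119 mm over their backs; the gripper's body (75 mm by 180 mm) begins 59 mm behind the grasp point.
Start: joints at [-1.421, 0.491, 1.559, -0, 1.092, -0.106], TCP at [0.158, -0.605, 0.215] pointing down, gripper open.
Joint ranges: [-3.1, 3.1], [-0.84, 2.19], [0.05, 2.79], [-1.13, 4.28], [0.06, 2.93], [-2.69, 2.69]. Speed limits (rad/s): [2.22, 2.22, 2.79, 3.14, 3.14, 3.14].

### API

Orientations are given as a unit quaternion [w, x, y, z].
In Python, from plant import manip, vision, models gives the robot as it stands.
- The arm moves only by the tool drive_tool, never from a script. Its argument "deltas" is a list of rows, each an object with "linear": the shift along the tool's x, y, z in cm, a list of three; "angular": the turn, a rotation vector about the tool's x, y, z in rad, a list of three. A call has 1 to 5 rows; each row is the pose to reach, as a shift and turn from the pose measured when the call began, along the tool's axes at that moment; what a row does not reach only later rows make up. A row lasts 1/12 s, in which the tool goes at most 41.7 mm and 7.16 degrees, less where a joint would pass 70% of its speed; a pose out of reach is approached as far as the arm can. A call with a gripper value outside its range is refused whole. "claw" is the gripper command: -1 is fully open, 1 is shut, values between are in proportion, set as the call begins (left out, the last holds). The fingers move at their own pace and stop on an object; "grip_force" is the grip in N (left out, the last holds). Time passes only in rows, so rows that repeat a pose let the fingers close. It gives the time, the measured TCP pose, the force and the opening at its end, in the units of the state.
- manip.get_obs(): the state, without advancing time (a new reading comes with each control period).
- vision.capture(name): name is "side" or "top"; returns a dict with "pixels" (400x640x3 uint8, red, green, blue), "range_z" (400x640 float32, m along the optical axis (not along the pixel's ray), 0 where there is no reading), "camera_matrix" (3x3 intrinsics, pixels), "cam_to_world" (4x4, takes a point from camera to world coordinates). Camera axes: x right, y down, z forward; pixel columns grow to the right and rows downward; lengths in m; the calibration is good to about 2 mm. A picture is of the moment at which its call begins.
- manip.hand_in(): hands the job in, once; it reports no verdict.
Trained networks look in a picture, given as the dict that the camera call returned (one of the last four; its "shot" number tells which), for a name from the list of things; names that differ only in an ending like _2 or _b are one class to them, and where a whole thing is asked for, a point or a joint stands for the part that bears it (a point fixed in the world has none). Each returns a list of dicts, best first, with "p" (0 to 1); they miss things now and then, are a little off and sometimes report something else, mostly with a low value. They report only what shows in the picture. A call takes as long as a camera call.
- models.find_in(picture, label): "centre" ([x, y, z] in m, in world coordinates, good to about 4 mm: the middle of the surface that is visible of it).
- models.landmark_of(picture, label): "centre" ([x, y, z] in m, in world coordinates, good to about 4 mm: a listed point, or the origin of a listed thing).
The state is a dict: "t": time; "q": joint angles; "qvel": joint speeds; "effort": joint torques, N m; "tool_pos": TCP position; "ee_rot": TCP orientation; "ft_force": force on the tool from outside, world axes, zero at the start; "moment": the same for the moment, N m; "width": finger opening in m.
Only numpy, scipy, OpenCV 4.12 (cv2) and the standard library are available. Lean on these libraries where they do the work, as an engineer would, in place of code of your own. Each camera call takes 0.05 s, during which the arm holds its last target.

## Working session

There is one attempt and no reset: what is moved stays moved. The work goes in short steps, Python scripts to look and compute and a tool call to move; the robot and the scene stay as the last step left them, time stands still between calls to the robot, and variables do not carry over. Pictures are saved under pics/ and viewed, and the job is handed in when it is done.

Besides the shell and the picture viewer there is one more tool, called after "Call:" as a command line: name --argument value ..., lists and objects as JSON in quotes. drive_tool: Moves the arm, as the interface text tells. Its arguments: {"type":"object","properties":{"deltas":{"type":"array","items":{"type":"object","properties":{"linear":{"type":"array","items":{"type":"number"}},"angular":{"type":"array","items":{"type":"number"}}}}},"claw":{"type":"number"},"grip_force":{"type":"number"}},"required":["deltas"]}

```bash
ls; mkdir -p pics; python3 - <<'E'
from plant import manip, vision, models
import cv2,numpy as np
o=manip.get_obs();print(o, manip.pinch_z)
for n in("side","top"):
    p=vision.capture(n);cv2.imwrite(f"pics/{n}0.png",p["pixels"][:,:,::-1])
    print(n,np.round(p["cam_to_world"],3).tolist(),p["camera_matrix"].tolist())
    for l in("feeder","crank_grip","carriage","tall_clip"):
        for f in (models.find_in,models.landmark_of):
            try: print(l,f.__name__,[(np.round(d["centre"],4).tolist(),round(d["p"],2)) for d in f(p,l)][:3])
            except Exception as e: print(l,f.__name__,e)
print(manip.get_obs()["t"])
E
```

```text
pics
{'t': 0.0, 'q': array([-1.42062156e+00,  4.91543731e-01,  1.55944181e+00, -3.71285655e-05,
        1.09170213e+00, -1.05598200e-01]), 'qvel': array([ 0.00234528,  0.00048988,  0.00188939,  0.00024788, -0.00015569,
       -0.00029428]), 'effort': array([-4.25364604e-03, -6.12650943e+01, -2.58184147e+01,  6.90574246e-02,
        4.82243439e-02, -9.74830346e-05]), 'tool_pos': array([ 0.15809876, -0.60442311,  0.21407422]), 'ee_rot': array([ 0.5599487 , -0.55943037,  0.43243072, -0.43185505]), 'ft_force': array([-0.20225108,  1.09754804, -0.65164621]), 'moment': array([0.01117044, 0.04722027, 0.03022056]), 'width': 0.09523180765464571} 0.0188
side [[0.988, -0.11, 0.104, 0.535], [-0.152, -0.7, 0.698, -0.429], [-0.004, -0.705, -0.709, 0.549], [0.0, 0.0, 0.0, 1.0]] [[378.1367398772354, 0.0, 318.67695578701046], [0.0, 378.1367398772354, 202.38391724300013], [0.0, 0.0, 1.0]]
feeder call [([0.5714, -0.0797, 0.0424], 0.92)]
feeder call [([0.5861, -0.1542, 0.0048], 0.78)]
crank_grip call [([0.6314, -0.1532, 0.1386], 0.66)]
crank_grip call [([0.6359, -0.1433, 0.1242], 0.91)]
carriage call [([0.5472, 0.0671, 0.0995], 0.78)]
carriage call []
tall_clip call []
tall_clip call [([0.6141, 0.1771, 0.0194], 0.57)]
top [[0.012, -0.983, 0.185, 0.449], [-1.0, -0.015, -0.014, 0.007], [0.017, -0.184, -0.983, 0.795], [0.0, 0.0, 0.0, 1.0]] [[388.8220558740066, 0.0, 319.090244993436], [0.0, 388.8220558740066, 211.5000817222617], [0.0, 0.0, 1.0]]
feeder call [([0.5619, 0.0309, 0.0361], 0.82)]
feeder call [([0.5879, -0.1535, -0.0031], 0.81)]
crank_grip call []
crank_grip call [([0.6336, -0.1412, 0.1264], 0.77)]
carriage call [([0.5379, 0.0928, 0.1016], 0.6)]
carriage call [([0.5504, 0.0977, 0.0026], 0.98)]
tall_clip call [([0.6204, 0.1757, 0.0877], 0.63)]
tall_clip call [([0.62, 0.1811, 0.0165], 0.78)]
0.9
```

View pics/side0.png

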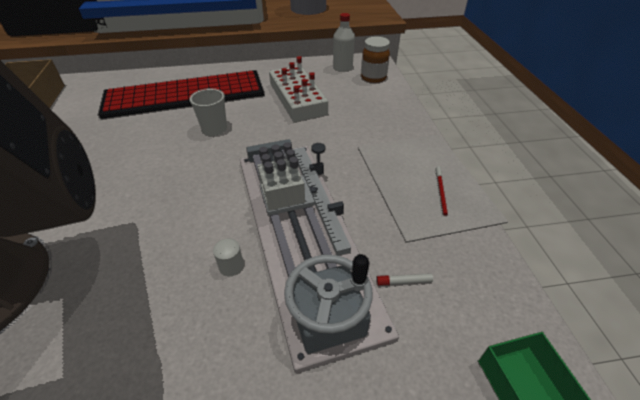

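View pics/top0.png

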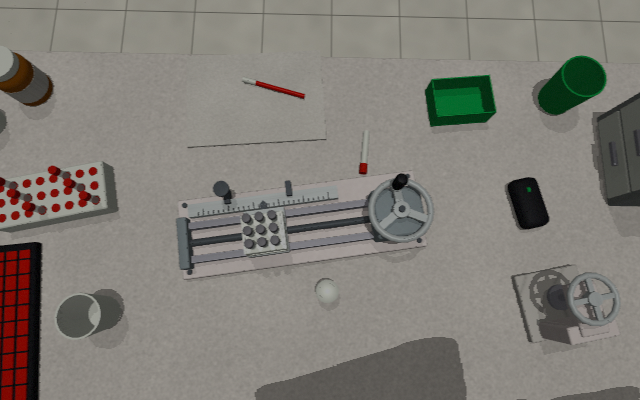

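Side view: the wheel is centred near (328,290), the handle at (361,265), the carriage at (283,185), the tall clip at (318,155) and the low clip at (336,208). The top view shows the pointer near (263,204) and the tall clip near (222,190). I'll refine these now.

```bash
cat > h.py <<'E'
from plant import manip, vision, models
import cv2,numpy as np
from scipy.spatial.transform import Rotation as R
def cloud(p):
    K=p["camera_matrix"];z=p["range_z"].astype(float);v,u=np.mgrid[:400,:640]
    c=np.stack([(u-K[0,2])/K[0,0]*z,(v-K[1,2])/K[1,1]*z,z,np.ones_like(z)],-1)
    w=(c@p["cam_to_world"].T)[...,:3];w[z==0]=np.nan;return w
def rot():
    q=manip.get_obs()["ee_rot"];return R.from_quat([q[1],q[2],q[3],q[0]])
def rows(targets,down_axis=None):
    """targets: world TCP positions; Rd keep desired rot"""
    o=manip.get_obs();Rm=rot();out=[]
    for t,Rd in targets:
        l=Rm.inv().apply(np.array(t)-o["tool_pos"])*100
        a=(Rm.inv()*Rd).as_rotvec()
        out.append({"linear":np.round(l,2).tolist(),"angular":np.round(a,3).tolist()})
    return out
E
python3 - <<'E'
from h import *
print(rot().as_matrix().round(3))
for n in("top","side"):
    p=vision.capture(n);w=cloud(p)
    np.savez(f"{n}0.npz",w=w,px=p["pixels"],K=p["camera_matrix"],T=p["cam_to_world"])
    # rim ring points z 0.09-0.103
    d=np.hypot(w[...,0]-.587,w[...,1]+.154)
    m=(d<.08)&(w[...,2]>.090)&(w[...,2]<.106)&(d>.04)
    P=w[m];A=np.c_[2*P[:,:2],np.ones(len(P))];s=np.linalg.lstsq(A,(P[:,:2]**2).sum(1),rcond=None)[0]
    print(n,"rim",s[:2],np.sqrt(s[2]+s[0]**2+s[1]**2),m.sum())
    m=(d<.08)&(w[...,2]>.143)&(w[...,2]<.155);print("handle top",np.nanmean(w[m],0),np.ptp(w[m],0) if m.any() else 0,m.sum())
    box=(170,165,190,110) if n=="top" else (235,130,130,130)
    x,y,a,b=box;c=p["pixels"][y:y+b,x:x+a,::-1]
    cv2.imwrite(f"pics/{n}z.png",cv2.resize(c,None,fx=4,fy=4,interpolation=cv2.INTER_CUBIC))
E
```

```text
[[ 0.253  0.     0.967]
 [-0.967 -0.     0.253]
 [ 0.    -1.    -0.   ]]
top rim [ 0.5867684  -0.15270791] 0.054069409922749834 1201
handle top [ 0.63031198 -0.14458086  0.14793812] [0.01963735 0.02117854 0.00869376] 118
side rim [ 0.58779527 -0.15515863] 0.05385426352851374 2074
handle top [ 0.6319619  -0.14710319  0.14674581] [0.02028274 0.01964263 0.0071712 ] 171
```

View pics/topz.png

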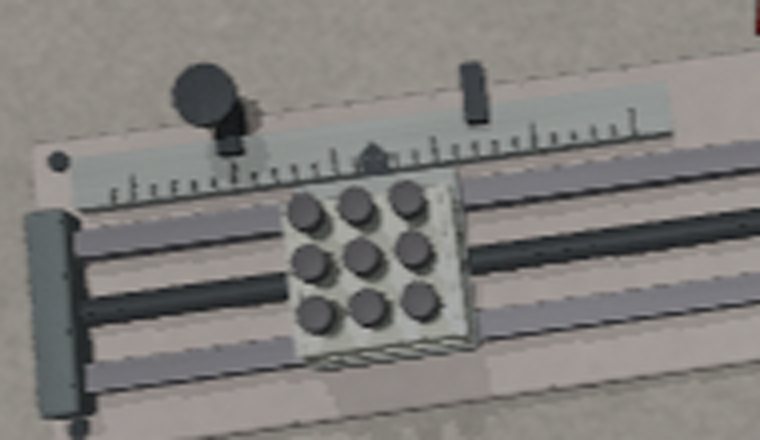

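View pics/sidez.png

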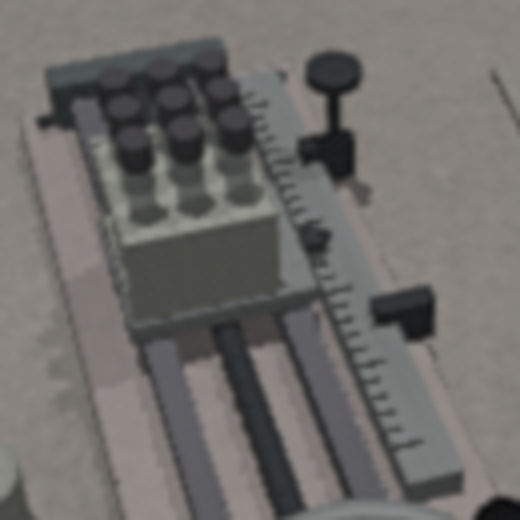

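```bash
python3 - <<'E'
from h import *
for n in("top","side"):
    d=np.load(n+"0.npz");w=d["w"];K=d["K"];T=d["T"]
    O=np.array([.5872,-.154])
    if n=="top":
        def ray(u,v,z):
            r=T[:3,:3]@np.array([(u-K[0,2])/K[0,0],(v-K[1,2])/K[1,1],1]);return T[:3,3]+r*(z-T[2,3])/r[2]
        a=ray(190,217.5,.018);b=ray(338,198.25,.018);v=(a-b)[:2];v/=np.linalg.norm(v);print("ydir",v,np.degrees(np.arctan2(-v[0],v[1])))
        y=v;x=np.array([v[1],-v[0]])
        q=lambda p:( (p[:2]-O)@x,(p[:2]-O)@y)
        print("ptr tip",q(ray(170+372/4,165+145/4,.022)))
    F=np.stack([(w[...,:2]-O)@x,(w[...,:2]-O)@y,w[...,2]],-1)
    for nm,c in {"tall blk top":(.06,.1,.29,.37,.038,.050),"head":(.04,.12,.28,.38,.075,.11),"low":(.06,.11,.18,.27,.03,.06),"rack":(-.06,.06,.18,.33,.085,.15),"carr plate":(-.05,.06,.19,.32,.03,.08)}.items():
        m=np.all([(F[...,i]>c[2*i])&(F[...,i]<c[2*i+1]) for i in range(3)],0)
        if m.sum()<4: print(n,nm,m.sum());continue
        P=F[m];print(n,nm,m.sum(),"med",np.median(P,0).round(4),"lo",np.percentile(P,2,0).round(4),"hi",np.percentile(P,98,0).round(4))
E
```

```text
ydir [-0.1474708   0.98906641] 8.480384092698472
ptr tip (np.float64(0.06551494689761599), np.float64(0.25703906837220075))
top tall blk top 61 med [0.0743 0.3237 0.0447] lo [0.0664 0.3191 0.0385] hi [0.0871 0.3305 0.0468]
top head 213 med [0.0843 0.3245 0.0901] lo [0.0714 0.3114 0.0842] hi [0.0987 0.3383 0.093 ]
top low 431 med [0.0695 0.2168 0.0352] lo [0.0603 0.1824 0.0318] hi [0.0936 0.2678 0.0462]
top rack 1692 med [-0.0121  0.2516  0.1026] lo [-0.0426  0.2176  0.0968] hi [0.0217 0.2911 0.1473]
top carr plate 1179 med [0.0293 0.2422 0.0387] lo [-0.045   0.1916  0.0322] hi [0.0591 0.3182 0.0614]
side tall blk top 77 med [0.0825 0.3226 0.043 ] lo [0.0679 0.3182 0.0383] hi [0.0968 0.3319 0.0491]
side head 140 med [0.0855 0.3215 0.0886] lo [0.0725 0.3109 0.0816] hi [0.1    0.3377 0.0907]
side low 408 med [0.0713 0.2056 0.0336] lo [0.0604 0.1824 0.0312] hi [0.0952 0.2652 0.0442]
side rack 1768 med [-0.0103  0.2317  0.1155] lo [-0.0408  0.2171  0.0869] hi [0.0243 0.2822 0.145 ]
side carr plate 1393 med [0.0047 0.2177 0.049 ] lo [-0.0432  0.1926  0.0321] hi [0.0584 0.3004 0.0782]
```

```bash
python3 - <<'E'
from h import *
d=np.load("top0.npz");w=d["w"];s=w[260:350,510:630];print(np.nanmax(s[...,2]),np.nanmin(s[...,:2],(0,1)),np.nanmax(s[...,:2],(0,1)))
s=w[40:230,500:640];print(np.nanmax(s[...,2]))
Rm=rot();t0=manip.get_obs()["tool_pos"];t1=np.array([.6312,-.1446,.22])
# straight: tool frame total
print(Rm.inv().apply(t1-t0)*100)
for r in rows([(t0+(t1-t0)*min(1,k/17),Rm) for k in range(1,18)]):print(r["linear"])
E
```

```text
0.1379394373238797 [ 0.32919459 -0.64572963] [ 0.50677932 -0.3829065 ]
0.1187597245592702
[-32.54154488  -0.53707331  57.40476999]
[-1.91, -0.03, 3.38]
[-3.83, -0.06, 6.75]
[-5.74, -0.09, 10.13]
[-7.66, -0.13, 13.51]
[-9.57, -0.16, 16.88]
[-11.49, -0.19, 20.26]
[-13.4, -0.22, 23.64]
[-15.31, -0.25, 27.01]
[-17.23, -0.28, 30.39]
[-19.14, -0.32, 33.77]
[-21.06, -0.35, 37.14]
[-22.97, -0.38, 40.52]
[-24.88, -0.41, 43.9]
[-26.8, -0.44, 47.27]
[-28.71, -0.47, 50.65]
[-30.63, -0.51, 54.03]
[-32.54, -0.54, 57.4]
```

Path clear at z ≈ 0.215.

Call:
drive_tool --deltas '[{"linear": [-1.9,0,3.4]},{"linear": [-3.8,0,6.8]},{"linear": [-5.7,-0.1,10.1]},{"linear": [-7.6,-0.1,13.5]},{"linear": [-9.6,-0.2,16.9]}]' --claw -1

```text
$.deltas[0]: bad value
```

Call:
drive_tool --deltas '[{"linear": [-1.9,0,3.4]},{"linear": [-3.8,0,6.8]},{"linear": [-5.7,-0.1,10.1]},{"linear": [-7.6,-0.1,13.5]},{"linear": [-9.6,-0.2,16.9]}]'

```text
$.deltas[0]: bad value
```

Call:
drive_tool --deltas '[{"linear": [-1.9,0,3.4]},{"linear": [-3.8,0,6.8]},{"linear": [-5.7,-0.1,10.1]},{"linear": [-7.6,-0.1,13.5]},{"linear": [-9.6,-0.2,16.9]}]'

```text
$.deltas[0]: bad value
```

```bash
python3 - <<'E'
from h import *
o=manip.get_obs();print(o["t"],o["tool_pos"],rot().as_matrix().round(3),o["ft_force"],o["q"])
x=R.from_matrix(np.array([[.253,0,.967],[-.967,0,.253],[0,-1,0]]))
for r in rows([((.6312,-.1446,.20),x),((.6312,-.1446,.112),x)]):print(r)
E
```

```text
1.0 [ 0.1581787  -0.60468414  0.21468445] [[ 0.253  0.     0.967]
 [-0.967 -0.     0.253]
 [ 0.    -1.    -0.   ]] [-0.24708149 -0.21615344  0.48358801] [-1.42057045e+00  4.90878707e-01  1.55887021e+00 -3.05794011e-06
  1.09170386e+00 -1.05596691e-01]
{'linear': [-32.54, 1.46, 57.4], 'angular': [0.0, -0.0, 0.0]}
{'linear': [-32.54, 10.26, 57.4], 'angular': [0.0, -0.0, 0.0]}
```

Angular is required.

Call:
drive_tool --deltas '[{"linear": [-1.9,0,3.4],"angular": [0,0,0]},{"linear": [-3.8,0,6.8],"angular": [0,0,0]},{"linear": [-5.7,-0.1,10.1],"angular": [0,0,0]},{"linear": [-7.6,-0.1,13.5],"angular": [0,0,0]},{"linear": [-9.6,-0.2,16.9],"angular": [0,0,0]}]' --claw -1

```text
t: 1.42
tool_pos: [0.2983, -0.4677, 0.2166]
ee_rot: [-0.56, 0.56, -0.432, 0.432]
ft_force: [0.0, -0.9, -0.7]
width: 0.095
```

Call:
drive_tool --deltas '[{"linear": [-1.9,0,3.4],"angular": [0,0,0]},{"linear": [-3.8,0,6.8],"angular": [0,0,0]},{"linear": [-5.7,-0.1,10.1],"angular": [0,0,0]},{"linear": [-7.6,-0.1,13.5],"angular": [0,0,0]},{"linear": [-9.6,-0.2,16.9],"angular": [0,0,0]}]'

```text
t: 1.83
tool_pos: [0.4387, -0.3307, 0.2188]
ee_rot: [-0.559, 0.56, -0.432, 0.433]
ft_force: [-0.5, -1.1, 0.6]
width: 0.0951
```

```bash
python3 - <<'E'
from h import *
o=manip.get_obs();print(o["t"],o["tool_pos"],rot().as_matrix().round(3),o["ft_force"],o["q"])
x=R.from_matrix(np.array([[.253,0,.967],[-.967,0,.253],[0,-1,0]]))
for r in rows([((.6312,-.1446,.20),x),((.6312,-.1446,.112),x)]):print(r)
E
```

```text
1.8333 [ 0.43871172 -0.33072654  0.21877276] [[ 0.252  0.     0.968]
 [-0.968 -0.     0.252]
 [ 0.001 -1.     0.   ]] [-0.49417488 -1.05103079  0.5669851 ] [-7.66149907e-01  3.79088267e-01  1.74058504e+00 -1.24825288e-04
  1.02139482e+00  5.49648995e-01]
{'linear': [-13.15, 1.87, 23.32], 'angular': [-0.0, -0.001, 0.001]}
{'linear': [-13.16, 10.67, 23.32], 'angular': [-0.0, -0.001, 0.001]}
```

Call:
drive_tool --deltas '[{"linear": [-1.9,0,3.4],"angular": [0,0,0]},{"linear": [-3.8,0,6.8],"angular": [0,0,0]},{"linear": [-5.7,0,10.1],"angular": [0,0,0]},{"linear": [-7.6,0,13.5],"angular": [0,0,0]},{"linear": [-9.5,0.3,16.8],"angular": [0,0,0]}]'

```text
t: 2.25
tool_pos: [0.5788, -0.1948, 0.2164]
ee_rot: [0.56, -0.56, 0.432, -0.433]
ft_force: [-0.7, -1.0, 0.9]
width: 0.0949
```

```bash
python3 - <<'E'
from h import *
o=manip.get_obs();print(o["t"],o["tool_pos"])
x=R.from_matrix(np.array([[.253,0,.967],[-.967,0,.253],[0,-1,0]]))
for r in rows([((.6312,-.1446,.19),x),((.6312,-.1446,.112),x)]):print(r)
E
```

```text
2.25 [ 0.57875657 -0.19481556  0.21637527]
{'linear': [-3.54, 2.64, 6.34], 'angular': [-0.001, -0.001, 0.001]}
{'linear': [-3.55, 10.44, 6.33], 'angular': [-0.001, -0.001, 0.001]}
```

Call:
drive_tool --deltas '[{"linear": [-1.8,0.7,3.2],"angular": [0,0,0]},{"linear": [-3.5,1.4,6.3],"angular": [0,0,0]},{"linear": [-3.5,4.4,6.3],"angular": [0,0,0]},{"linear": [-3.5,7.4,6.3],"angular": [0,0,0]},{"linear": [-3.5,9.6,6.3],"angular": [0,0,0]}]'

```text
t: 2.67
tool_pos: [0.6307, -0.1441, 0.1181]
ee_rot: [-0.56, 0.56, -0.432, 0.432]
ft_force: [-0.6, -0.1, 0.4]
width: 0.0951
```

```bash
python3 - <<'E'
from h import *
o=manip.get_obs();print(o["t"],o["tool_pos"])
x=R.from_matrix(np.array([[.253,0,.967],[-.967,0,.253],[0,-1,0]]))
for r in rows([((.6312,-.1446,.112),x)]):print(r)
p=vision.capture("side");cv2.imwrite("pics/s1.png",cv2.resize(p["pixels"][180:380,230:450,::-1],None,fx=3,fy=3))
print([(d["centre"],d["p"]) for d in models.landmark_of(p,"crank_grip")][:2])
E
```

```text
2.6667 [ 0.63071289 -0.1440672   0.11806965]
{'linear': [0.06, 0.61, 0.03], 'angular': [0.0, 0.001, 0.0]}
[([0.6328, -0.1449, 0.1261], 0.57)]
```

View pics/s1.png

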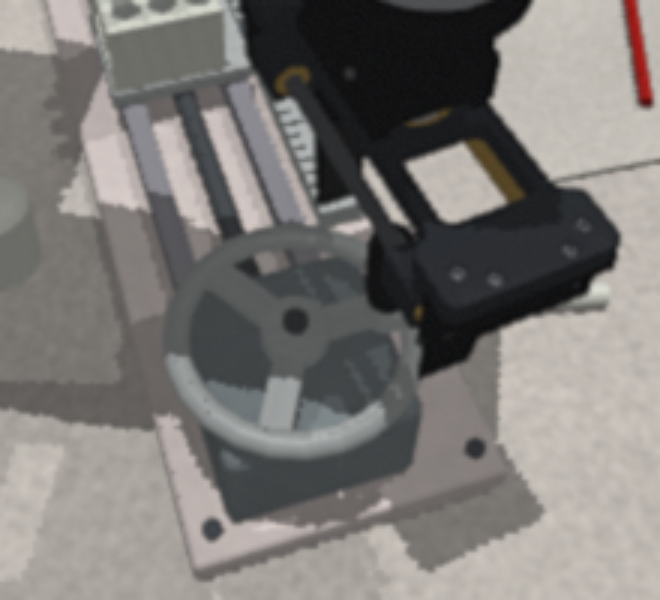

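The handle at (390,270) sits between the fingers, so I'll lower slightly and close.

Call:
drive_tool --deltas '[{"linear": [0.1,0.6,0.1],"angular": [0,0,0]},{"linear": [0.1,0.6,0.1],"angular": [0,0,0]}]'

```text
t: 2.93
tool_pos: [0.6308, -0.1453, 0.1108]
ee_rot: [-0.559, 0.56, -0.434, 0.431]
ft_force: [-0.4, 0.2, -0.6]
width: 0.0949
```

Call:
drive_tool --deltas '[{"linear": [0,0,0],"angular": [0,0,0]},{"linear": [0,0,0],"angular": [0,0,0]},{"linear": [0,0,0],"angular": [0,0,0]},{"linear": [0,0,0],"angular": [0,0,0]},{"linear": [0,0,0],"angular": [0,0,0]}]' --claw 1 --grip_force 25

```text
t: 3.35
tool_pos: [0.6309, -0.1454, 0.1113]
ee_rot: [-0.559, 0.56, -0.434, 0.431]
ft_force: [0.1, 0.6, 0.0]
width: 0.0669
```

Call:
drive_tool --deltas '[{"linear": [0,0,0],"angular": [0,0,0]},{"linear": [0,0,0],"angular": [0,0,0]},{"linear": [0,0,0],"angular": [0,0,0]},{"linear": [0,0,0],"angular": [0,0,0]},{"linear": [0,0,0],"angular": [0,0,0]}]'

```text
t: 3.77
tool_pos: [0.6309, -0.1454, 0.1113]
ee_rot: [-0.559, 0.56, -0.434, 0.431]
ft_force: [-0.2, -0.5, 0.0]
width: 0.0336
```

Call:
drive_tool --deltas '[{"linear": [0,0,0],"angular": [0,0,0]},{"linear": [0,0,0],"angular": [0,0,0]},{"linear": [0,0,0],"angular": [0,0,0]},{"linear": [0,0,0],"angular": [0,0,0]}]'

```text
t: 4.1
tool_pos: [0.6308, -0.1452, 0.1113]
ee_rot: [-0.559, 0.56, -0.434, 0.431]
ft_force: [-0.8, 2.0, -0.1]
width: 0.0219
```

```bash
cat >> h.py <<'E'
C=np.array([.5872,-.1540]);X=R.from_matrix(np.array([[.253,0,.967],[-.967,0,.253],[0,-1,0]]))
def state():
    o=manip.get_obs();d=o["tool_pos"][:2]-C
    print("t",o["t"],o["tool_pos"].round(4),"ft",o["ft_force"].round(1),"w",o["width"],"ang",np.degrees(np.arctan2(d[1],d[0])).round(1),"r",np.hypot(*d).round(4))
    return np.arctan2(d[1],d[0])
def arc(step,n=5,z=.111,r=.045,a0=None):
    a=state() if a0 is None else np.radians(a0)
    for q in rows([(np.r_[C+r*np.array([np.cos(a-np.radians(step)*k),np.sin(a-np.radians(step)*k)]),z],X) for k in range(1,n+1)]):print(q)
E
python3 - <<'E'
from h import *
arc(10)
E
```

```text
t 4.1 [ 0.6308 -0.1452  0.1113] ft [-0.8  2.  -0.1] w 0.021863606493108895 ang 11.4 r 0.0445
{'linear': [0.78, 0.03, -0.06], 'angular': [0.004, -0.001, -0.002]}
{'linear': [1.52, 0.03, -0.31], 'angular': [0.004, -0.001, -0.002]}
{'linear': [2.22, 0.03, -0.68], 'angular': [0.004, -0.001, -0.002]}
{'linear': [2.83, 0.03, -1.17], 'angular': [0.004, -0.001, -0.002]}
{'linear': [3.35, 0.03, -1.75], 'angular': [0.004, -0.001, -0.002]}
```

Gripped (width 21.9 mm). I'll turn clockwise.

Call:
drive_tool --deltas '[{"linear": [0.78,0,-0.07],"angular": [0,0,0]},{"linear": [1.52,0,-0.31],"angular": [0,0,0]},{"linear": [2.22,0,-0.68],"angular": [0,0,0]},{"linear": [2.83,0,-1.17],"angular": [0,0,0]},{"linear": [3.35,0,-1.75],"angular": [0,0,0]}]'

```text
t: 4.52
tool_pos: [0.6214, -0.1812, 0.1112]
ee_rot: [-0.559, 0.56, -0.435, 0.43]
ft_force: [-6.0, 10.3, 3.9]
width: 0.0216
```

```bash
python3 - <<'E'
from h import *
arc(12)
E
```

```text
t 4.5167 [ 0.6214 -0.1812  0.1112] ft [-6.  10.3  3.9] w 0.021642127616881873 ang -38.4 r 0.0437
{'linear': [0.59, 0.02, -0.73], 'angular': [0.006, -0.0, -0.005]}
{'linear': [0.89, 0.03, -1.62], 'angular': [0.006, -0.0, -0.005]}
{'linear': [1.01, 0.03, -2.55], 'angular': [0.006, -0.0, -0.005]}
{'linear': [0.92, 0.04, -3.49], 'angular': [0.006, -0.0, -0.005]}
{'linear': [0.65, 0.04, -4.39], 'angular': [0.006, -0.0, -0.005]}
```

Call:
drive_tool --deltas '[{"linear": [0.57,0,-0.74],"angular": [0,0,0]},{"linear": [0.87,0,-1.62],"angular": [0,0,0]},{"linear": [0.98,0,-2.55],"angular": [0,0,0]},{"linear": [0.9,0,-3.48],"angular": [0,0,0]},{"linear": [0.63,0,-4.38],"angular": [0,0,0]}]'

```text
t: 4.93
tool_pos: [0.5808, -0.1974, 0.1113]
ee_rot: [0.56, -0.559, 0.435, -0.43]
ft_force: [6.4, 11.2, -2.4]
width: 0.0215
```

```bash
python3 - <<'E'
from h import *
arc(12)
E
```

```text
t 4.9333 [ 0.5808 -0.1974  0.1113] ft [ 6.4 11.2 -2.4] w 0.02149557236797689 ang -98.4 r 0.0439
{'linear': [-0.35, 0.04, -0.87], 'angular': [0.004, -0.001, -0.006]}
{'linear': [-0.97, 0.05, -1.58], 'angular': [0.004, -0.001, -0.006]}
{'linear': [-1.72, 0.05, -2.14], 'angular': [0.004, -0.001, -0.006]}
{'linear': [-2.57, 0.06, -2.54], 'angular': [0.004, -0.001, -0.006]}
{'linear': [-3.49, 0.07, -2.75], 'angular': [0.004, -0.001, -0.006]}
```

Call:
drive_tool --deltas '[{"linear": [-0.35,0,-0.85],"angular": [0,0,0]},{"linear": [-0.97,0,-1.55],"angular": [0,0,0]},{"linear": [-1.72,0,-2.1],"angular": [0,0,0]},{"linear": [-2.57,0,-2.5],"angular": [0,0,0]},{"linear": [-3.49,0,-2.72],"angular": [0,0,0]}]'

```text
t: 5.35
tool_pos: [0.5454, -0.171, 0.1114]
ee_rot: [-0.559, 0.56, -0.435, 0.43]
ft_force: [2.3, -3.9, -5.7]
width: 0.0221
```

```bash
python3 - <<'E'
from h import *
arc(12)
E
```

```text
t 5.35 [ 0.5454 -0.171   0.1114] ft [ 2.3 -3.9 -5.7] w 0.022142185251106228 ang -157.9 r 0.0451
{'linear': [-0.94, 0.04, -0.02], 'angular': [0.004, -0.001, -0.005]}
{'linear': [-1.87, 0.05, 0.16], 'angular': [0.004, -0.001, -0.005]}
{'linear': [-2.74, 0.05, 0.52], 'angular': [0.004, -0.001, -0.005]}
{'linear': [-3.51, 0.05, 1.05], 'angular': [0.004, -0.001, -0.005]}
{'linear': [-4.16, 0.05, 1.73], 'angular': [0.004, -0.001, -0.005]}
```

Call:
drive_tool --deltas '[{"linear": [-0.94,0,-0.02],"angular": [0,0,0]},{"linear": [-1.87,0,0.16],"angular": [0,0,0]},{"linear": [-2.74,0,0.52],"angular": [0,0,0]},{"linear": [-3.51,0,1.05],"angular": [0,0,0]},{"linear": [-4.16,0,1.73],"angular": [0,0,0]}]'

```text
t: 5.77
tool_pos: [0.5502, -0.1258, 0.1113]
ee_rot: [-0.559, 0.56, -0.436, 0.429]
ft_force: [-5.6, -1.1, -0.7]
width: 0.0219
```

```bash
python3 - <<'E'
from h import *
arc(10)
E
```

```text
t 5.7667 [ 0.5502 -0.1258  0.1113] ft [-5.6 -1.1 -0.7] w 0.02190241546048779 ang 142.7 r 0.0466
{'linear': [-0.31, 0.03, 0.75], 'angular': [0.007, -0.001, -0.006]}
{'linear': [-0.61, 0.02, 1.47], 'angular': [0.007, -0.001, -0.006]}
{'linear': [-0.79, 0.02, 2.24], 'angular': [0.007, -0.001, -0.006]}
{'linear': [-0.84, 0.01, 3.02], 'angular': [0.007, -0.001, -0.006]}
{'linear': [-0.74, 0.01, 3.8], 'angular': [0.007, -0.001, -0.006]}
```

Call:
drive_tool --deltas '[{"linear": [-0.39,0,0.73],"angular": [0,0,0]},{"linear": [-0.68,0,1.45],"angular": [0,0,0]},{"linear": [-0.86,0,2.22],"angular": [0,0,0]},{"linear": [-0.91,0,3.0],"angular": [0,0,0]},{"linear": [-0.83,0,3.78],"angular": [0,0,0]}]'

```text
t: 6.18
tool_pos: [0.5841, -0.1074, 0.1112]
ee_rot: [-0.559, 0.561, -0.436, 0.428]
ft_force: [-4.3, -0.1, 3.7]
width: 0.0219
```

```bash
cat > look.py <<'E'
from h import *
import sys
k=sys.argv[1]
O=np.array([.5867,-.1533]);y=np.array([-.1475,.9891]);x=np.array([.9891,.1475])
for n in("top","side"):
    p=vision.capture(n);w=cloud(p)
    np.savez(f"{n}{k}.npz",w=w,px=p["pixels"],K=p["camera_matrix"],T=p["cam_to_world"])
    F=np.stack([(w[...,:2]-O)@x,(w[...,:2]-O)@y,w[...,2]],-1)
    a,b,c,d=(170,165,190,110) if n=="top" else (235,130,130,130)
    cv2.imwrite(f"pics/{n}{k}.png",cv2.resize(p["pixels"][b:b+d,a:a+c,::-1],None,fx=4,fy=4,interpolation=cv2.INTER_CUBIC))
    for l in("carriage","tall_clip"):
        print(n,l,[(np.round([(np.array(q["centre"])[:2]-O)@x,(np.array(q["centre"])[:2]-O)@y],4).tolist(),round(q["p"],2)) for q in models.landmark_of(p,l)][:2])
state()
E
python3 look.py 2; python3 - <<'E'
import numpy as np
P=np.array([(.6308,-.1452),(.6214,-.1812),(.5808,-.1974),(.5454,-.171),(.5502,-.1258)])
s=np.linalg.lstsq(np.c_[2*P,np.ones(5)],(P**2).sum(1),rcond=None)[0];print(s[:2],np.sqrt(s[2]+s[:2]@s[:2]))
E
```

```text
top carriage [([-0.0007, 0.3186], 0.81)]
top tall_clip [([0.0788, 0.3237], 0.84)]
side carriage [([0.0018, 0.3151], 0.89)]
side tall_clip []
t 6.4833 [ 0.5852 -0.1076  0.1113] ft [4.6 5.6 0.1] w 0.02195771140787184 ang 92.4 r 0.0465
[ 0.58644934 -0.15267429] 0.04505005403196478
```

View pics/top2.png

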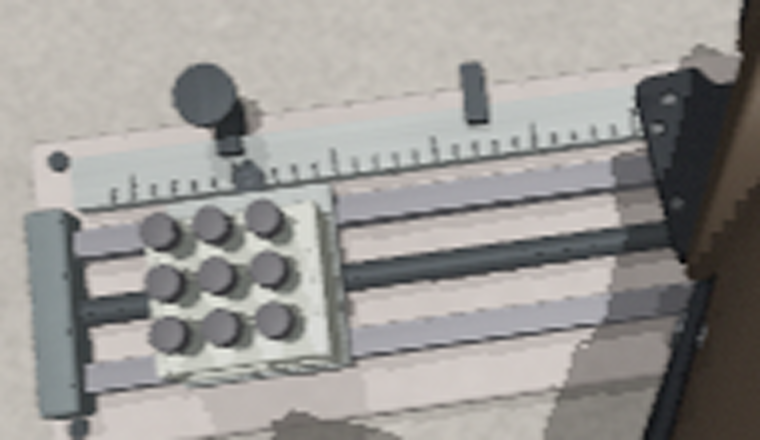

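View pics/side2.png

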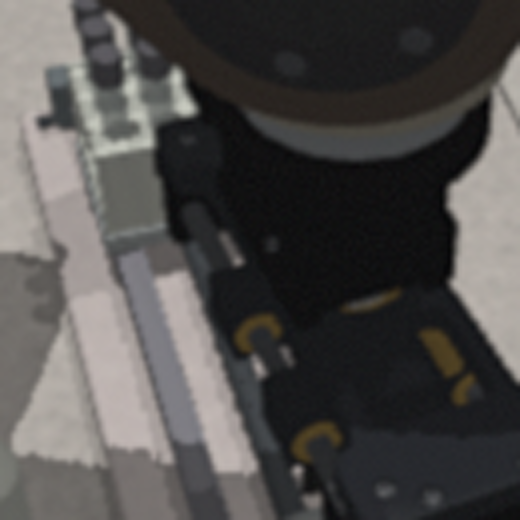

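```bash
python3 - <<'E'
import numpy as np,cv2
np.set_printoptions(linewidth=200,suppress=True)
O=np.array([.5865,-.1527]);y=np.array([-.1475,.9891]);x=np.array([.9891,.1475])
d=np.load("top2.npz");w=d["w"];px=d["px"]
F=np.stack([(w[...,:2]-O)@x,(w[...,:2]-O)@y,w[...,2]],-1)
print("z mm rows192-214 cols 222-240");print((F[194:214,222:240,2]*1000).round(0).astype(int))
g=cv2.cvtColor(px,cv2.COLOR_RGB2GRAY);print(g[194:214,222:240])
cv2.imwrite("pics/zz.png",cv2.resize(px[180:220,205:255,::-1],None,fx=15,fy=15,interpolation=cv2.INTER_CUBIC))
E
```

```text
z mm rows192-214 cols 222-240
[[                  90                   92                   90                   89                   87                   82                   44                   45                   35
                    24                   17                   18                   18                   19                   19                   21                   18                   19]
 [                  89                   89                   90                   87                   83                   46                   46                   43                   37
                    26                   18                   18                   19                   16                   17                   19                   18                   17]
 [                  87                   83                   45                   43                   45                   46                   46                   43                   38
                    26                   20                   20                   20                   18       
[... 7451 characters left out ...]
32  82  86 138 173 173 181 192 192 192]
 [185 172 173 172 173 148  88 105  97  81  87 103 145 171 181 191 191 191]
 [185 173 171 172 171 153 100  77  87  93  94 100 104 138 181 167 107 163]
 [191 184 172 171 172 148  89  93  98 104 101  93  92  90 153 172 121 166]
 [174 147 169 174 174 151  89  93  93  93  98 101  94  85 133 172 155 166]
 [169 106 162 194 187 152  91  93  93 104 112 101  94  92 138 184 167 118]
 [168 110 163 192 193 183 144  93  93 100 102  95  94  90  87  93  97  97]
 [192 175 144 149 149 138 112  94  94  95  96  96  95  92 106 124 142 172]
 [ 91  91  96  96  93  97 106 116 138 166 186 190 190 193 196 196 193 194]]<stdin>:6: RuntimeWarning: invalid value encountered in cast
```

View pics/zz.png

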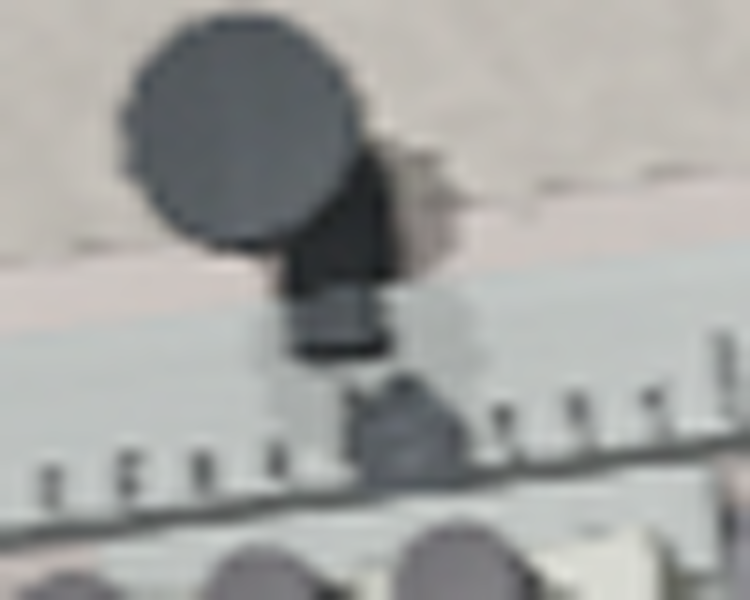

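```bash
python3 - <<'E'
import numpy as np
O=np.array([.5865,-.1527]);y=np.array([-.1475,.9891]);x=np.array([.9891,.1475])
d=np.load("top2.npz");K=d["K"];T=d["T"]
def f(u,v,z=.045):
    u=205+(u+.5)/15-.5;v=180+(v+.5)/15-.5
    r=T[:3,:3]@np.array([(u-K[0,2])/K[0,0],(v-K[1,2])/K[1,1],1]);p=(T[:3,3]+r*(z-T[2,3])/r[2])[:2]-O
    return np.round([p@x*1e3,p@y*1e3],1)
print("tip",f(403,378),"base",f(350,488),f(468,478),"blk near edge",f(290,343),f(387,340),"blk far",f(290,295),f(383,288),"head",f(241,132,.091), f(122,132,.091),f(360,132,.091))
w=d["w"];F=np.stack([(w[...,:2]-O)@x,(w[...,:2]-O)@y,w[...,2]],-1)
import numpy as np
for nm,c in {"blk":(.062,.1,.31,.335,.0425,.048,),"ptr":(.045,.068,.29,.335,.042,.0495),"head":(.04,.12,.28,.38,.086,.095),"tubes":(-.06,.06,.27,.36,.142,.152)}.items():
    m=np.all([(F[...,i]>c[2*i])&(F[...,i]<c[2*i+1]) for i in range(3)],0);P=F[m]
    print(nm,m.sum(),"mean",P.mean(0).round(4),P.min(0).round(4),P.max(0).round(4))
E
```

```text
tip [ 61.9 315.5] base [ 48.3 323.7] [ 47.6 308.3] blk near edge [ 68.5 329.6] [ 67.3 317. ] blk far [ 75. 329.] [ 74.3 316.9] head [ 84.9 323.9] [ 86.8 338.4] [ 82.9 309.4]
blk 53 mean [0.0756 0.3231 0.0446] [0.067  0.3173 0.0426] [0.0883 0.3296 0.0474]
ptr 55 mean [0.0539 0.3154 0.0456] [0.0458 0.3082 0.0426] [0.0678 0.328  0.0484]
head 204 mean [0.0853 0.3235 0.0901] [0.071  0.3093 0.0862] [0.0998 0.3384 0.0939]
tubes 632 mean [-0.0087  0.3147  0.1452] [-0.038   0.2848  0.142 ] [0.0214 0.3446 0.1489]
```

```bash
sed -i 's/^C=np.array.*;X/C=np.array([.5865,-.1527]);X/' h.py; python3 - <<'E'
from h import *
arc(9,4)
E
```

```text
t 6.4833 [ 0.5852 -0.1076  0.1113] ft [4.6 5.6 0.1] w 0.02195771140787184 ang 91.6 r 0.0452
{'linear': [0.23, 0.03, 0.67], 'angular': [0.005, -0.001, -0.006]}
{'linear': [0.54, 0.02, 1.3], 'angular': [0.005, -0.001, -0.006]}
{'linear': [0.95, 0.02, 1.88], 'angular': [0.005, -0.001, -0.006]}
{'linear': [1.45, 0.01, 2.38], 'angular': [0.005, -0.001, -0.006]}
```

Call:
drive_tool --deltas '[{"linear": [0.23,0,0.67],"angular": [0,0,0]},{"linear": [0.54,0,1.3],"angular": [0,0,0]},{"linear": [0.95,0,1.88],"angular": [0,0,0]},{"linear": [1.45,0,2.38],"angular": [0,0,0]},{"linear": [1.45,0,2.38],"angular": [0,0,0]}]'

```text
t: 6.9
tool_pos: [0.6127, -0.1159, 0.1113]
ee_rot: [0.56, -0.559, 0.435, -0.43]
ft_force: [1.9, 0.7, 2.2]
width: 0.0214
```

```bash
cat > meas.py <<'E'
import sys,numpy as np,cv2
k=sys.argv[1]
O=np.array([.5865,-.1527]);y=np.array([-.1475,.9891]);x=np.array([.9891,.1475])
d=np.load(f"top{k}.npz");w=d["w"];F=np.stack([(w[...,:2]-O)@x,(w[...,:2]-O)@y,w[...,2]],-1)
for nm,c in {"blk":(.0665,.1,.31,.335,.0425,.048,),"ptr":(.045,.064,.29,.345,.042,.0495),"head":(.04,.12,.28,.38,.086,.095),"tubes":(-.06,.06,.27,.37,.142,.152)}.items():
    m=np.all([(F[...,i]>c[2*i])&(F[...,i]<c[2*i+1]) for i in range(3)],0);P=F[m]
    print(nm,m.sum(),"mean",P.mean(0).round(4),P.min(0).round(4),P.max(0).round(4))
cv2.imwrite(f"pics/zz{k}.png",cv2.resize(d["px"][180:220,205:255,::-1],None,fx=15,fy=15,interpolation=cv2.INTER_CUBIC))
E
python3 look.py 3; python3 meas.py 3
```

```text
top carriage [([0.0008, 0.3245], 0.79)]
top tall_clip [([0.0803, 0.3252], 0.78)]
side carriage [([-0.0002, 0.324], 0.75)]
side tall_clip []
t 7.2 [ 0.6125 -0.1158  0.1113] ft [ 5.7  0.1 -0.7] w 0.021882103146839325 ang 54.8 r 0.0451
blk 53 mean [0.0758 0.323  0.0445] [0.067  0.3176 0.0425] [0.0908 0.3293 0.0473]
ptr 54 mean [0.0531 0.3232 0.0457] [0.0453 0.3054 0.0427] [0.0629 0.3308 0.0486]
head 204 mean [0.0854 0.3233 0.0903] [0.071  0.3091 0.0862] [0.1003 0.3382 0.0938]
tubes 633 mean [-0.0087  0.3236  0.1452] [-0.0376  0.2939  0.142 ] [0.0216 0.353  0.1487]
```

View pics/zz3.png

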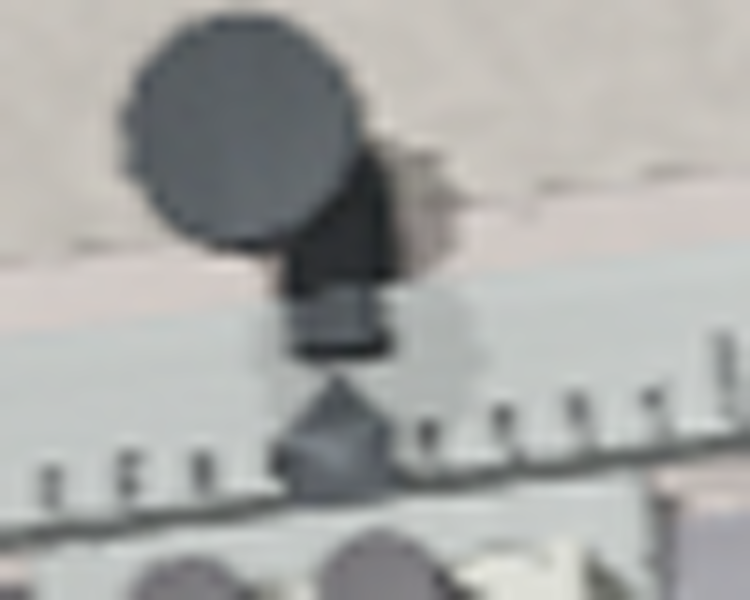

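The pointer tip at (338,378) sits under the clip block's centre at (338,343). All measures agree within about 0.5 mm, so I'll release and lift.

Call:
drive_tool --deltas '[{"linear": [0,0,0],"angular": [0,0,0]},{"linear": [0,0,0],"angular": [0,0,0]},{"linear": [0,0,0],"angular": [0,0,0]},{"linear": [0,0,0],"angular": [0,0,0]},{"linear": [0,0,0],"angular": [0,0,0]}]' --claw -1

```text
t: 7.62
tool_pos: [0.6122, -0.1158, 0.1112]
ee_rot: [0.56, -0.559, 0.435, -0.43]
ft_force: [0.1, -0.5, -0.1]
width: 0.0497
```

Call:
drive_tool --deltas '[{"linear": [0,0,0],"angular": [0,0,0]},{"linear": [0,0,0],"angular": [0,0,0]},{"linear": [0,0,0],"angular": [0,0,0]},{"linear": [0,0,0],"angular": [0,0,0]},{"linear": [0,0,0],"angular": [0,0,0]}]'

```text
t: 8.03
tool_pos: [0.6122, -0.1158, 0.1112]
ee_rot: [0.56, -0.559, 0.435, -0.43]
ft_force: [0.3, 0.4, 0.1]
width: 0.0829
```

Call:
drive_tool --deltas '[{"linear": [0,-1.5,0],"angular": [0,0,0]},{"linear": [0,-4,0],"angular": [0,0,0]},{"linear": [0,-7,0],"angular": [0,0,0]},{"linear": [0,-10,0],"angular": [0,0,0]},{"linear": [0,-12,0],"angular": [0,0,0]}]'

```text
t: 8.45
tool_pos: [0.6132, -0.1164, 0.2341]
ee_rot: [0.56, -0.559, 0.434, -0.431]
ft_force: [0.2, 0.7, 0.6]
width: 0.0949
```

```bash
python3 look.py 4; python3 meas.py 4
```

```text
top carriage [([0.0, 0.3263], 0.7)]
top tall_clip [([0.0815, 0.3291], 0.59)]
side carriage [([0.0026, 0.3236], 0.78), ([0.0319, 0.0339], 0.36)]
side tall_clip [([0.0793, 0.3216], 0.67)]
t 8.75 [ 0.6123 -0.1162  0.2299] ft [-0.2  0.4 -0.3] w 0.09551394368916989 ang 54.8 r 0.0447
blk 51 mean [0.0755 0.3232 0.0447] [0.067  0.3172 0.0432] [0.0904 0.3295 0.0468]
ptr 53 mean [0.0532 0.3235 0.0456] [0.0456 0.3165 0.043 ] [0.0624 0.3305 0.0479]
head 203 mean [0.0853 0.3235 0.0903] [0.0708 0.3092 0.0866] [0.1002 0.3382 0.0941]
tubes 629 mean [-0.0085  0.3234  0.1452] [-0.0378  0.2934  0.1422] [0.0216 0.3531 0.1487]
```

View pics/zz4.png

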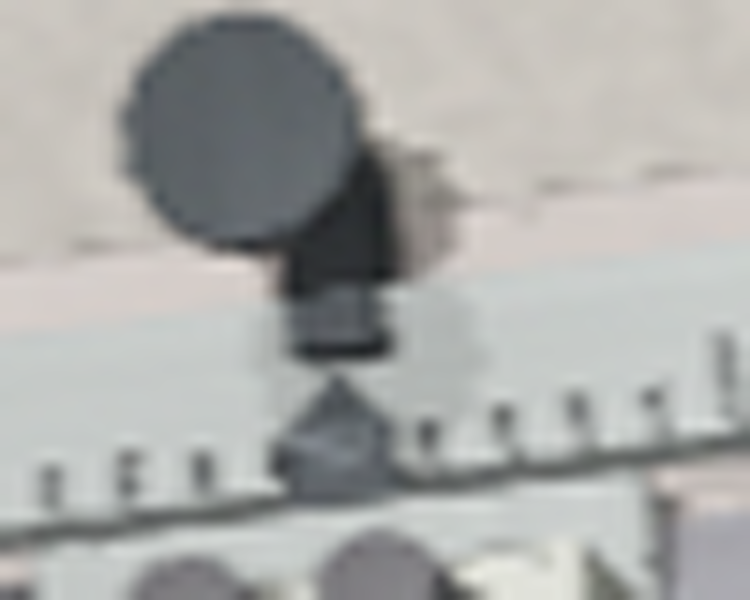

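After release the pointer tip is still at (338,378), under the clip block. The gripper is clear, so I'm handing in.

```bash
python3 -c "
from plant import manip
print(manip.hand_in())"
```

```text
the job is handed in; nothing more can be done
None
```

I gripped the crank handle from above and turned the wheel about 315° clockwise, driving the carriage roughly 69 mm until its pointer lined up with the tall round-headed clip. I then opened the gripper, lifted about 12 cm clear and handed in at t ≈ 8.8 s. The highest wrist force I read was about 13 N.

**Depth check after release:** in the feeder's y, the pointer was at 323.5 mm and the tube rack at 323.4 mm. The clip's block was at 323.2 mm and its head at 323.5 mm, so they agree within about 0.3 mm. Reading the same picture by edges suggested the pointer might be up to 0.6 mm past the clip. The pointer did not move when I let go.

**Network check:** the landmark networks were noisier and disagreed with each other by 2–3 mm. The top camera put the carriage at 326.3 mm and the clip at 329.1 mm, while the side camera gave 323.6 mm and 321.6 mm. That is within their stated accuracy, so I relied on the depth measurement.

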